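Hook the tool tote forward on the drying rack

ROBOT

A 6-joint arm with a two-finger parallel gripper is mounted at the origin on the work surface. World frame = base frame: x ahead of the robot, y to its left, z up, the work surface at z = 0. Lengths are in m, angles in degrees, forces in N, time in s.
With the tool pointing down it reaches from about 0.4 to 0.825 m from the base axis. Payload 7 kg.
Tool frame: the origin (TCP) lies midway between the tips of the shut fingers; the grasp point (between the pads) lies 19 mm behind it; z points along the fingers, y is the line along which they close (so a half turn about z gives the same grasp; the last joint's range is limited). The gripper opens to 88 mm and grips with 3 to 60 N. Pads are 19 mm wide; open, the fingers measure 130 mm over their backs; the gripper's body (78 mm by 193 mm) begins 47 mm behind the grasp point.
Start: joints at [-59.124, 20.546, 0.682, 0, -70.136, -16.507], TCP at [0.167, -0.654, 0.227] pointing down, gripper open.
Joint ranges: [-176.03, 176.03], [-82.01, 121.73], [-58.28, 71.71], [-173.87, 95.51], [-174.79, -0.11], [-173.66, 173.66]. Speed limits (degrees/s): [136.94, 136.94, 172.46, 180, 180, 180].

INTERFACE

Orientations are given as [roll, pitch, yaw] about the fixed x, y, z axes, in that order (R = Rz(yaw) Ry(pitch) Rx(roll)).
In Python, from plant import r, eyes, workorder gives the robot as it stands.
- The arm moves only by the tool step_arm, never from a script. Its argument "plan" is a list of rows, each a list of 5 numbers: the shift along the tool's x, y, z each as a share of 25 cm, from -1 to 1, then the turn about the tool's z as a share of 60 degrees, from -1 to 1, then the finger opening in mm, from 0 to 87.6. In form: [[x, y, z, turn, jaw], ...]. A call has 1 to 12 rows; each row is the pose to reach, as a shift and turn from the pose commanded when the call began, along the tool's axes at that moment; what a row does not reach only later rows make up. A row lasts 1/12 s, in which the tool goes at most 41.7 mm and 7.16 degrees, less where a joint would pass 70% of its speed; a pose out of reach is approached as far as the arm can. A call with a number of a shift or a turn outside -1 to 1 is refused whole. A call with a gripper value outside its range is refused whole. The fingers move at their own pace and stop on an object; "newtons" is the grip in N (left out, the last holds). Time passes only in rows, so rows that repeat a pose let the fingers close. It gives the time, the measured TCP pose, the force, the opening and the grip force at its end, in the units of the state.
- r.get_state(): the state, without advancing time (a new reading comes with each control period).
- eyes.capture(name): name is "scene" or "top" or "wrist"; returns the picture (420x560x3 uint8, red, green, blue); there is no depth.
- eyes.camera_model(name): a dict with "fov_y" (degrees; the focal length in pixels is half the picture's height over the tangent of half this angle, whatever the lens; pixels are square), "cx", "cy" (the principal point, pixels), "world_to_cam" (4x4, takes a point from world to camera coordinates); the wrist camera has in their place "hand_eye" (4x4, takes a point from camera to tool coordinates, whose origin is the TCP and whose axes are the flange's). Camera axes: x right, y up, looking along -z (the intrinsics and any distortion apply to the point x, -y, -z); pixel columns grow to the right and rows downward; lengths in m; the calibration is good to about 2 mm. A picture is of the moment at which its call begins: read the wrist's pose just before it. camera_model takes no time and is no camera call.
- workorder.close_job(): hands the job in; it is judged then, once.
The state is a dict: "time_s": time; "joints": joint angles; "qd": joint speeds; "joint_torque": joint torques, N m; "tcp_pos": TCP position; "eef_rot": TCP orientation; "contact_force": force on the tool from outside, world axes, zero at the start; "moment": the same for the moment, N m; "gripper_width": finger opening in m; "gripper_force": force on a finger pad.
Only numpy, scipy, OpenCV 4.12 (cv2) and the standard library are available. Lean on these libraries where they do the work, as an engineer would, in place of code of your own. Each camera call takes 0.05 s, during which the arm holds its last target. There are 200 camera calls.

TASK

The black tool tote has been pushed deep into the drying rack. Take the pull hook from its wooden rest, hook it over the tote's front rim and gently drag the tote forward until it sits snug and square against the padded stop strip of the front ledge, pressed lightly into the padding but not squashing it flat. Don't tip the tote or its brush tin, touch the tote by hand or disturb the grey tote or the bowl, and at the end lay the hook back in the notches of its rest.

Things in the scene. Friction and masses are not known exactly. Their poses are not given: they have to be found in the camera images.
- hook: Pull hook, 0.2 kg: wooden handle (24 wide, 30 high, 120 mm long, blue band at rear) with an 8 mm steel rod from its front, end bent down at x = 184. Origin = balance and grip point: on the rod's axis, at the handle's mid-height, 45 mm behind its front end. x along the rod to the bend, z up, bent end towards -z, lowest 34 mm under the rod's axis. Grip across the 24 mm width
- tip (a point): Centre of the round end (radius 4 mm) of the pull hook's bent-down tip: at x = 177 mm, z = -30 mm in the hook's frame
- rest: Fixed wooden rest, base 210 x 90 x 12 mm. Origin on the table; x points as the rod of the hook at home. Two notched uprights, 12 mm thick, flaring upwards: rear (x = -62 mm) for the handle, notch floor 50 mm up, 27 mm wide; front (x = 100 mm) for the rod, floor 61 mm up, 9 mm wide; notches some 25 mm deep. Home, the hook's origin is 65 mm over the rest's origin, within 10 mm along x
- rack: Fixed drying rack, 330 mm deep, 480 mm wide. Origin at table height, middle of the front edge; x points into its depth, z up. Plywood board, top 50 mm above the table; over it a steel wire grid (underside 225 mm, top 233 mm up, no way through); corner posts 18 mm thick, 242 mm high. The front between the posts is open
- ledge: Aluminium ledge fixed along the rack's front edge, 25 mm high over the board, inner face at x = 10 mm of the rack's frame. Inside it, on slotted brackets, a rubber-padded stop strip 410 mm long, 5 to 21 mm above the board; its face is set anywhere from 12 to 32 mm behind that inner face. The padding gives 7 mm at 1.2 N/mm, then is hard. Origin at mid-width and mid-thickness, board height
- tote: Black open tote, 180 deep (x), 140 wide (y), 65 mm high, walls 4 mm, outward rim 6 mm. Origin: middle of the front face's lower edge, x to its rear; front wall x = 0 to 4 mm. Behind it an empty slot, full width, x = 4 to 40 mm, then a 50 mm high partition. 0.5 to 0.9 kg with contents; slides on the board, friction 0.5 to 0.7. Pulled at the rim against the stop with some twice its weight, it tips
- rim (a point): Middle of the top edge of the black tote's front wall: x = 2 mm, z = 65 mm in the tote's frame
- tin: Tin of brushes, 55 mm wide, 75 mm high with brushes to 135 mm, standing loose in the rear compartment of the black tote. Origin: centre of its underside, z up along it
- grey_tote: Grey tote of the same size holding clay pieces, standing beside the black one on the rack. Origin: middle of its front face's lower edge, x to its rear
- bowl: Terracotta bowl, 110 mm wide, 55 mm high, on the table in front of the rack. Origin: centre of its underside
There are look-alikes about, which are no part of the job. Of the things shaped like the rest, the wooden one is meant.

How it is judged:
By the outcome, as a careful person would: the job done as asked, in the order asked, and still so for the second after the job is handed in, with the robot touching nothing.
It also fails if it takes over 67 s, if anything falls off the work surface, if the arm or the gripper's body presses on something with over 40 N, if the wrist force passes 120 N, or if a joint passes its speed limit or range.

## Working session

There is one attempt and no reset: what is moved stays moved. The work goes in short steps, Python scripts to look and compute and a tool call to move; the robot and the scene stay as the last step left them, time stands still between calls to the robot, and variables do not carry over. Pictures are saved under pics/ and viewed, at most 13 in all, crops included, and the job is handed in when it is done.

Besides the shell and the picture viewer there is one more tool, called after "Request:" in YAML: its name, and indented under it one key for each argument. step_arm: Moves the arm, as the interface text tells. Its arguments: {"type":"object","properties":{"plan":{"type":"array"},"newtons":{"type":"number"}},"required":["plan"]}

```bash
mkdir -p pics; ls; python3 - <<'E'
from plant import r, eyes, workorder
import cv2,numpy as np
for n in ["scene","top","wrist"]:
    im=eyes.capture(n); cv2.imwrite(f"pics/{n}0.png",im[:,:,::-1]); np.save(f"pics/{n}0.npy",im)
    m=eyes.camera_model(n); print(n,{k:(np.round(v,4).tolist() if not isinstance(v,str) else v) for k,v in m.items()})
a=cv2.imread("pics/scene0.png");b=cv2.imread("pics/top0.png")
s=r.get_state();print(s)
E
```

```text
pics
scene {'fov_y': 44.2885, 'cx': 277.4147, 'cy': 208.5698, 'world_to_cam': [[-0.0126, 0.9999, -0.0, 0.0916], [-0.9497, -0.012, 0.3128, 0.431], [0.3128, 0.0039, 0.9498, -1.72], [0.0, 0.0, 0.0, 1.0]]}
top {'fov_y': 47.6167, 'cx': 283.2836, 'cy': 210.9636, 'world_to_cam': [[-0.0222, -0.9996, -0.0198, -0.0615], [0.9987, -0.0231, 0.0462, -0.4812], [-0.0466, -0.0188, 0.9987, -1.2617], [0.0, 0.0, 0.0, 1.0]]}
wrist {'fov_y': 58.0003, 'cx': 275.7926, 'cy': 212.4473, 'hand_eye': [[-0.0003, 0.9594, 0.282, 0.0763], [1.0, 0.0002, 0.0002, -0.0003], [0.0001, 0.282, -0.9594, -0.1583], [0.0, 0.0, 0.0, 1.0]]}
{'time_s': 0.15, 'joints': array([-5.91249937e+01,  2.05824080e+01,  6.46287040e-01, -1.39799345e-02,
       -7.01386852e+01, -1.65060472e+01]), 'qd': array([ 0.00222345, -0.19674911,  0.26618946, -0.01363767,  0.10255673,
       -0.12785342]), 'joint_torque': array([-4.25932085e-03, -5.83272099e+01,  2.93290240e+01,  7.00125173e+00,
        8.85261863e-03, -1.14944010e-04]), 'tcp_pos': array([ 0.16737281, -0.65352512,  0.22583897]), 'eef_rot': array([ 1.79924542e+02, -8.65323975e-03, -1.65635793e+02]), 'contact_force': array([-0.57740269,  0.6928121 ,  0.39082988]), 'moment': array([ 0.01529204,  0.04011239, -0.03468382]), 'gripper_force': 0.0, 'gripper_width': 0.08755676754085895}
```

View pics/scene0.png

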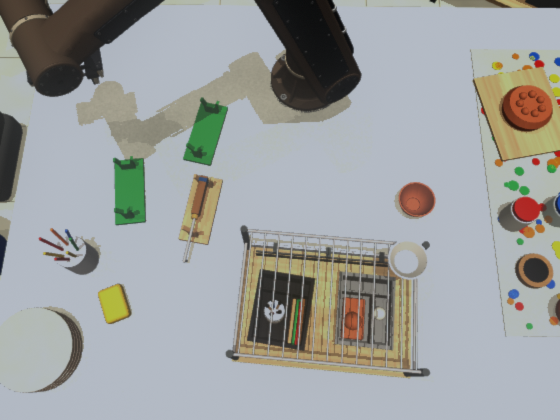

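View pics/top0.png

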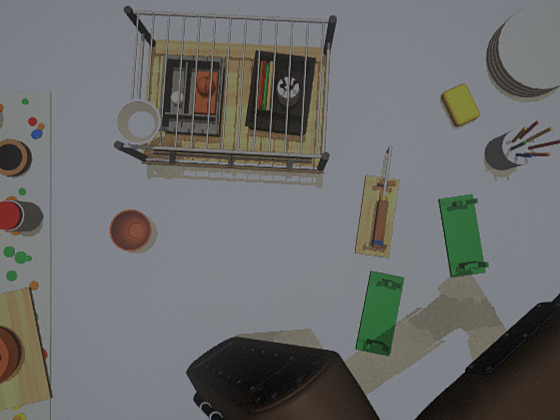

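Both views show the wooden rest with the hook (scene ~(200,205), top ~(380,215)). The rack holds the black tote on the robot's right (scene (280,310), top (282,92)) and the grey tote at scene (365,310). The bowl is at scene (416,200), top (130,230). Next I'll enlarge the details.

```bash
cat > h.py <<'E'
import numpy as np, cv2
from plant import r, eyes, workorder
from scipy.spatial.transform import Rotation as Ro
def cam(n,st=None):
    m=eyes.camera_model(n); f=210/np.tan(np.radians(m["fov_y"]/2))
    if n=="wrist":
        T=np.eye(4);T[:3,:3]=Ro.from_euler("xyz",st["eef_rot"],degrees=True).as_matrix();T[:3,3]=st["tcp_pos"]
        C=T@np.array(m["hand_eye"])
    else: C=np.linalg.inv(np.array(m["world_to_cam"]))
    return f,m["cx"],m["cy"],C
def ray(c,p):
    f,cx,cy,C=c
    d=C[:3,:3]@np.array([(p[0]-cx)/f,-(p[1]-cy)/f,-1]); return C[:3,3],d
def onz(c,p,z):
    o,d=ray(c,p); return o+d*(z-o[2])/d[2]
def tri(c1,p1,c2,p2):
    o1,d1=ray(c1,p1);o2,d2=ray(c2,p2)
    k,_,_,_=np.linalg.lstsq(np.c_[d1,-d2],o2-o1,rcond=None)
    a=o1+d1*k[0];b=o2+d2*k[1]; return (a+b)/2,np.linalg.norm(a-b)
def proj(c,P):
    f,cx,cy,C=c; q=np.linalg.inv(C)@np.r_[P,1]; return np.array([cx+f*q[0]/-q[2],cy-f*q[1]/-q[2]])
E
python3 - <<'E'
import cv2,numpy as np
s=cv2.imread("pics/scene0.png");t=cv2.imread("pics/top0.png")
up=lambda a,w,h:cv2.resize(a,(w,h),interpolation=cv2.INTER_CUBIC)
A=up(s[220:384,220:440],550,410)  #2.5x
B=up(t[0:190,110:350],480,380)
C=up(s[165:275,170:230],240,440) # 4x
D=up(t[140:265,345:410],240,462)
cv2.imwrite("pics/c1.png",np.hstack([A,np.vstack([C[:410]])]))
cv2.imwrite("pics/c2.png",np.hstack([up(t[0:190,110:350],552,437),up(t[140:265,345:410],227,437)]))
E
```

```text
(no output)
```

View pics/c1.png

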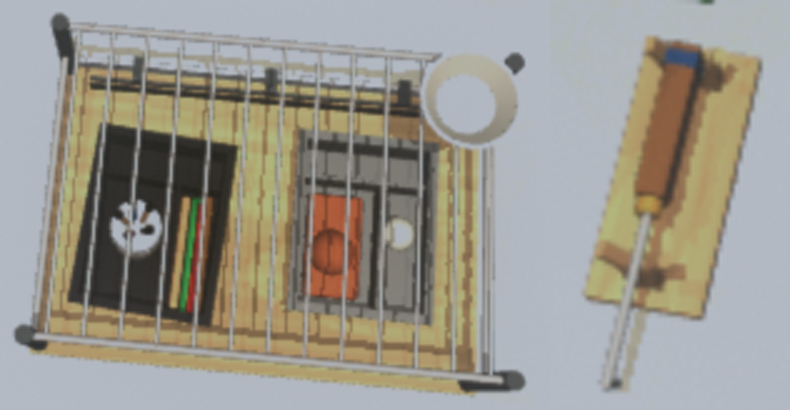

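View pics/c2.png

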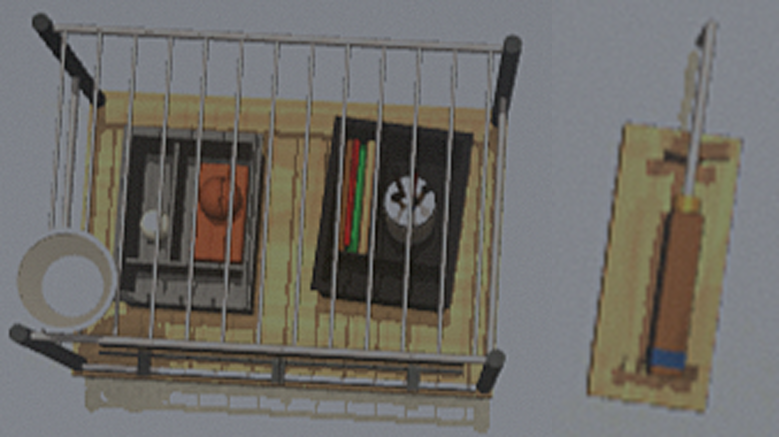

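The crops show the hook lying in the wooden rest with its rod pointing into the rack side. The black tote is yawed a few degrees to the rack, with its front slot facing the robot. The strip runs along the front ledge, with its line in scene about (256,253) to (386,263).

```bash
cat > m1.py <<'E'
from h import *
np.set_printoptions(precision=4,suppress=True)
S=cam("scene");T=cam("top")
def both(name,ps,pt,z=None):
    ps=[(220+u/2.5,220+v/2.5) if u<550 else (170+(u-550)/4,165+v/4) for u,v in ps]
    pt=[(110+u/2.3,v/2.3) if u<552 else (345+(u-552)/3.492,140+v/3.496) for u,v in pt]
    out=[]
    for a,b in zip(ps,pt):
        t,e=tri(S,a,T,b); x=[onz(S,a,z)[:2],onz(T,b,z)[:2]] if z else []
        print(name,t,"gap%.4f"%e,*x); out.append(np.mean(x,axis=0) if z else t)
    return np.array(out)
P=both("post FR FL BR BL",[(60,20),(515,62),(25,335),(513,380)],[(492,357),(20,332),(512,45),(42,22)],.242)
print(np.linalg.norm(P[0]-P[1]),np.linalg.norm(P[0]-P[2]),np.linalg.norm(P[1]-P[3]))
Q=both("tote",[(102,124),(238,146),(70,300),(210,323)],[(447,308),(313,290),(470,133),(338,117)],.115)
print(np.linalg.norm(Q[0]-Q[1]),np.linalg.norm(Q[0]-Q[2]))
H=both("handle",[(683,52),(648,205)],[(668,370),(686,205)],.08)
E=both("rodend",[(611,385)],[(711,25)],.065)
B=both("base",[(645,37),(760,60),(703,318),(585,296)],[(588,397),(708,411),(742,138),(625,125)],.012) if 0 else both("base",[(645,37),(760,60),(703,318),(585,296)],[(708,411),(588,397),(625,125),(742,138)],.012)
ang=lambda v:np.degrees(np.arctan2(v[1],v[0]))
print("rack yaw",ang(P[2]-P[0]),ang(P[3]-P[1]),ang(P[1]-P[0])-90,"tote yaw",ang(Q[2]-Q[0]),ang(Q[3]-Q[1]),ang(Q[1]-Q[0])-90,ang(Q[3]-Q[2])-90)
print("hook yaw",ang(E[0]-H[0]),ang(H[1]-H[0]),"rest yaw",ang(B[3]-B[0]),ang(B[2]-B[1]),"rest c",B.mean(0))
E
python3 m1.py
```

```text
post FR FL BR BL [ 0.5886 -0.1684  0.2461] gap0.0002 [ 0.5874 -0.1688] [ 0.5893 -0.1686]
post FR FL BR BL [0.6253 0.2874 0.2398] gap0.0039 [0.6254 0.2888] [0.6251 0.2846]
post FR FL BR BL [ 0.8949 -0.1943  0.2358] gap0.0043 [ 0.8952 -0.1915] [ 0.8921 -0.1959]
post FR FL BR BL [0.9299 0.2626 0.2409] gap0.0022 [0.9298 0.2634] [0.9294 0.2611]
0.4568727170791073 0.3063526487813246 0.3052717589113908
tote [ 0.666  -0.1298  0.1056] gap0.0023 [ 0.6679 -0.1283] [ 0.6641 -0.1306]
tote [0.689  0.0168 0.1077] gap0.0060 [0.6901 0.0193] [0.6874 0.0131]
tote [ 0.8541 -0.1588  0.1151] gap0.0027 [ 0.8541 -0.1574] [ 0.8542 -0.1601]
tote [ 0.8756 -0.0147  0.116 ] gap0.0060 [ 0.8754 -0.0116] [ 0.8761 -0.0176]
0.14741866012787452 0.19044613745398126
handle [ 0.3831 -0.3101  0.0659] gap0.0044 [ 0.3889 -0.3056] [ 0.3834 -0.3099]
handle [ 0.5028 -0.328   0.0652] gap0.0027 [ 0.5075 -0.324 ] [ 0.5017 -0.3265]
rodend [ 0.6353 -0.3489  0.0611] gap0.0075 [ 0.6365 -0.3444] [ 0.6345 -0.3519]
base [ 0.3499 -0.3488  0.0125] gap0.0044 [ 0.35   -0.3467] [ 0.3497 -0.3512]
base [ 0.3616 -0.2607 -0.004 ] gap0.0044 [ 0.368  -0.2566] [ 0.3622 -0.2608]
base [ 0.5702 -0.2942 -0.0006] gap0.0058 [ 0.5736 -0.2895] [ 0.5686 -0.2951]
base [ 0.5569 -0.3815  0.0096] gap0.0055 [ 0.5578 -0.3782] [ 0.5565 -0.3838]
rack yaw -4.679205237491205 -4.593318367888745 -4.634490402356235 tote yaw -8.850773160442335 -9.354786583398319 -8.89769775526429 -8.519638443395365
hook yaw -9.203832647225225 -8.419018966143287 rest yaw -8.78655493503238 -9.25049783389442 rest c [ 0.4608 -0.3202]
```

```bash
cat >> h.py <<'E'
np.set_printoptions(precision=4,suppress=True)
def go(target,yaw,cur=None):
    "shares for a move from the present pose to TCP target, tool yaw"
    s=cur or r.get_state(); R=Ro.from_euler("xyz",s["eef_rot"],degrees=True).as_matrix()
    d=R.T@(np.array(target)-s["tcp_pos"])/.25; t=(-(yaw-s["eef_rot"][2])+180)%360-180
    print("t%.2f"%s["time_s"],s["tcp_pos"],s["eef_rot"],"F",s["contact_force"],"w%.4f"%s["gripper_width"],"shares",d,"turn",t/60)
E
python3 -c "
from h import *
S=cam('scene');T=cam('top')
print('bowl',onz(S,(416,187),.055),onz(T,(130,228),.055))
go([.40,-.32,.21],171); go([.30,-.5,.21],171)"
```

```text
bowl [0.3999 0.3275 0.055 ] [0.4427 0.325  0.055 ]
t0.15 [ 0.1674 -0.6535  0.2258] [ 179.9245   -0.0087 -165.6358] F [-0.5774  0.6928  0.3908] w0.0876 shares [-1.2324  1.0615  0.0646] turn 0.3894034422538179
t0.15 [ 0.1674 -0.6535  0.2258] [ 179.9245   -0.0087 -165.6358] F [-0.5774  0.6928  0.3908] w0.0876 shares [-0.6663  0.4632  0.0639] turn 0.3894034422538179
```

Request:
step_arm:
  plan:
    - [-0.12, 0.09, 0, 0.1, 87]
    - [-0.26, 0.2, 0, 0.2, 87]
    - [-0.4, 0.32, 0.03, 0.3, 87]
    - [-0.54, 0.44, 0.05, 0.39, 87]
    - [-0.68, 0.56, 0.06, 0.39, 87]
    - [-0.82, 0.68, 0.06, 0.39, 87]
    - [-0.95, 0.8, 0.06, 0.39, 87]
    - [-1, 0.86, 0.06, 0.39, 87]
    - [-1, 0.86, 0.06, 0.39, 87]
  newtons: 40

```text
time_s: 0.9
tcp_pos: [0.3589, -0.379, 0.2117]
eef_rot: [180.0, 0.1, 171.2]
contact_force: [-1.0, -0.3, 0.2]
gripper_width: 0.0867
gripper_force: 0.0
```

```bash
python3 -c "
from h import *
go([.40,-.31,.22],171)"
```

```text
t0.90 [ 0.3589 -0.379   0.2117] [179.9552   0.0638 171.2181] F [-0.9768 -0.2632  0.1917] w0.0867 shares [-0.1202  0.2978 -0.0326] turn 0.0036353733567130084
```

Request:
step_arm:
  plan:
    - [-0.15, 0.13, 0, 0, 87]
    - [-0.28, 0.25, 0, 0, 87]
    - [-0.343, 0.29, 0, 0, 87]
    - [-0.343, 0.29, 0, 0, 87]
    - [-0.343, 0.29, 0, 0, 87]

```text
time_s: 1.32
tcp_pos: [0.4534, -0.3244, 0.211]
eef_rot: [180.0, -0.1, 171.1]
contact_force: [-0.8, -0.3, -0.4]
gripper_width: 0.0869
gripper_force: 0.0
```

```bash
python3 - <<'E'
from h import *
import pickle
st=r.get_state(); im=eyes.capture("wrist"); cv2.imwrite("pics/w1.png",im[:,:,::-1]); pickle.dump(st,open("pics/w1.pkl","wb"))
go([.46,-.32,.1],171)
E
```

```text
t1.37 [ 0.4524 -0.3249  0.2111] [179.9844  -0.0654 171.0399] F [-0.5977  0.3549 -0.4103] w0.0866 shares [-0.0275  0.0241  0.4442] turn 0.0006642795324580675
```

View pics/w1.png

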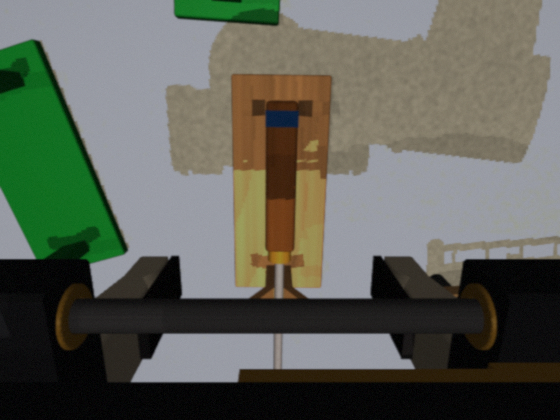

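The wrist view shows the handle from (282,101) to (280,250) with the rod continuing to (278,340), nearly aligned with the tool and centred on the rest.

```bash
python3 - <<'E'
from h import *
import pickle
st=pickle.load(open("pics/w1.pkl","rb")); W=cam("wrist",st)
a=onz(W,(282.5,101),.08);b=onz(W,(280,250),.08);w=onz(W,(278,345),.069)
print(a,b,np.linalg.norm(a-b),w); d=(b-a)/np.linalg.norm(b-a); print(np.degrees(np.arctan2(d[1],d[0])), "origin",b-.045*d, a+.075*d)
print("width",onz(W,(266,180),.08)-onz(W,(296.5,180),.08))
for p in [(233,75),(330,76),(322,288),(234,287)]: print(onz(W,p,.012))
E
```

```text
[ 0.3787 -0.3081  0.08  ] [ 0.4943 -0.3276  0.08  ] 0.11718162544427609 [ 0.5911 -0.3443  0.069 ]
-9.622076860075635 origin [ 0.4499 -0.3201  0.08  ] [ 0.4527 -0.3206  0.08  ]
width [-0.0037 -0.0234  0.    ]
[ 0.3501 -0.347   0.012 ]
[ 0.3643 -0.262   0.012 ]
[ 0.5704 -0.2942  0.012 ]
[ 0.555  -0.3848  0.012 ]
```

Request:
step_arm:
  plan:
    - [0, 0.019, 0.12, 0, 87]
    - [-0.005, 0.019, 0.26, 0.008, 87]
    - [-0.005, 0.019, 0.4, 0.008, 87]
    - [-0.005, 0.019, 0.52, 0.008, 87]
    - [-0.005, 0.019, 0.6, 0.008, 87]
    - [-0.005, 0.019, 0.64, 0.008, 87]
    - [-0.005, 0.019, 0.656, 0.008, 87]
    - [-0.005, 0.019, 0.656, 0.008, 87]

```text
time_s: 2.03
tcp_pos: [0.4538, -0.3214, 0.0474]
eef_rot: [-180.0, -0.1, 170.4]
contact_force: [0.8, -0.4, 0.0]
gripper_width: 0.087
gripper_force: 0.0
```

Request:
step_arm:
  plan:
    - [0, 0, 0, 0, 60]
    - [0, 0, 0, 0, 40]
    - [0, 0, 0, 0, 28]
    - [0, 0, 0, 0, 20]
    - [0, 0, 0, 0, 15]
    - [0, 0, 0, 0, 15]
    - [0, 0, 0, 0, 15]
    - [0, 0, 0, 0, 15]
  newtons: 20

```text
time_s: 2.7
tcp_pos: [0.4544, -0.3209, 0.0476]
eef_rot: [180.0, 0.0, 170.5]
contact_force: [-0.1, -0.6, -0.3]
gripper_width: 0.0395
gripper_force: 0.0
```

Request:
step_arm:
  plan:
    - [0, 0, 0, 0, 15]
    - [0, 0, 0, 0, 15]
    - [0, 0, 0, 0, 15]
    - [0, 0, 0, 0, 15]
    - [0, 0, 0, 0, 15]
    - [0, 0, 0, 0, 15]
  newtons: 40

```text
time_s: 3.2
tcp_pos: [0.4544, -0.3209, 0.0475]
eef_rot: [180.0, -0.0, 170.5]
contact_force: [0.7, -0.7, 0.5]
gripper_width: 0.0235
gripper_force: 40.0
```

Request:
step_arm:
  plan:
    - [0, 0, -0.04, 0, 15]
    - [0, 0, -0.12, 0, 15]
    - [0, 0, -0.2, 0, 15]
    - [0, 0, -0.28, 0, 15]
    - [0.05, 0.02, -0.35, 0, 15]
    - [0.13, 0.06, -0.38, -0.02, 15]
    - [0.22, 0.11, -0.38, -0.05, 15]
    - [0.31, 0.16, -0.38, -0.08, 15]
    - [0.4, 0.2, -0.38, -0.08, 15]
    - [0.44, 0.21, -0.38, -0.08, 15]
    - [0.44, 0.21, -0.38, -0.08, 15]

```text
time_s: 4.12
tcp_pos: [0.3524, -0.25, 0.1432]
eef_rot: [180.0, 0.0, 175.3]
contact_force: [-0.0, 0.2, -2.4]
gripper_width: 0.0236
gripper_force: 40.0
```

```bash
python3 - <<'E'
from h import *
st=r.get_state(); s=eyes.capture("scene");t=eyes.capture("top")
go([.39,-.12,.1425],175.35)
S=cam("scene");T=cam("top"); g=st["tcp_pos"]; y=np.radians(st["eef_rot"][2]+180); d=np.array([np.cos(y),np.sin(y),0])
tip=g+d*.18+[0,0,.0175]; print("expected bend",tip)
out=[]
for c,im in((S,s),(T,t)):
    p=proj(c,tip); print(p); u,v=p.astype(int)
    cr=im[v-50:v+50,u-40:u+40]; out.append(cv2.resize(cr,(400,500),interpolation=cv2.INTER_CUBIC)); print(u-40,v-50)
cv2.imwrite("pics/tip1.png",np.hstack(out)[:,:,::-1])
E
```

```text
t4.22 [ 0.3551 -0.2511  0.1435] [-179.9757    0.1043  175.3223] F [ 0.225  -0.1088 -1.0065] w0.0236 shares [-0.0962  0.5342  0.0038] turn -0.0004620651387909902
expected bend [ 0.5318 -0.2648  0.1607]
[211.2019 216.1632]
171 166
[363.1687 184.0614]
323 134
```

View pics/tip1.png

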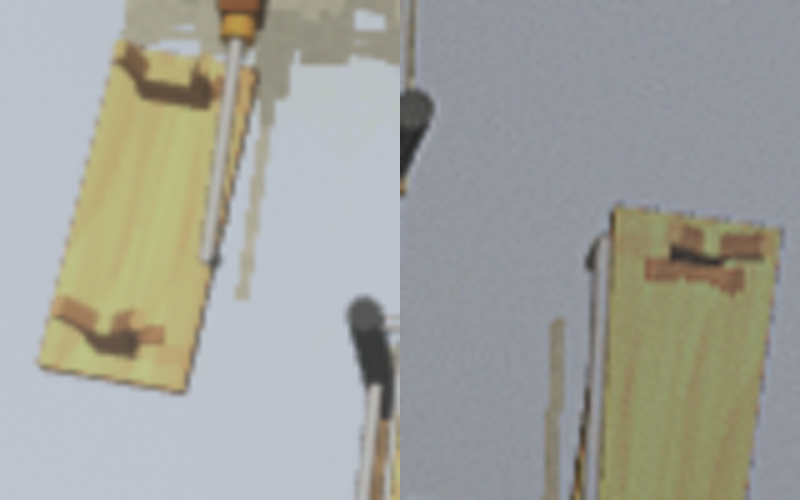

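The rod end is seen at scene (213,218) and top (364,181), as expected for a grip at the hook's origin. Next I'll carry it in over the slot.

Request:
step_arm:
  plan:
    - [-0.01, 0.08, 0, 0, 15]
    - [-0.03, 0.19, 0, 0, 15]
    - [-0.05, 0.3, 0, 0, 15]
    - [-0.08, 0.42, 0, 0, 15]
    - [-0.12, 0.54, 0, 0, 15]
    - [-0.2, 0.64, 0, 0, 15]
    - [-0.31, 0.74, 0, 0, 15]
    - [-0.42, 0.83, 0, 0, 15]
    - [-0.53, 0.89, 0, 0, 15]
    - [-0.6, 0.92, 0, 0, 15]
    - [-0.63, 0.92, 0, 0, 15]
    - [-0.63, 0.92, 0, 0, 15]

```text
time_s: 5.22
tcp_pos: [0.5326, -0.0344, 0.1417]
eef_rot: [-180.0, -0.0, 175.3]
contact_force: [1.2, 0.6, -2.7]
gripper_width: 0.0236
gripper_force: 40.0
```

```bash
cat > look.py <<'E'
from h import *
import sys
def look(name,dx=.18):
    s=eyes.capture("scene");t=eyes.capture("top")
    st=r.get_state(); S=cam("scene");T=cam("top"); g=st["tcp_pos"]; y=np.radians(st["eef_rot"][2]+180); d=np.array([np.cos(y),np.sin(y),0])
    tip=g+d*.177+[0,0,.0175-.030]; print("tip",tip,"t",st["time_s"],"F",st["contact_force"],"tcp",g,st["eef_rot"])
    out=[]
    for c,im in((S,s),(T,t)):
        p=proj(c,[.69,-.05,.115]); u,v=p.astype(int); u0=u-40;v0=max(v-60,0)
        out.append(cv2.resize(im[v0:v0+120,u0:u0+80],(400,600),interpolation=cv2.INTER_CUBIC)); print("crop",u0,v0,"tip px rel*5",(proj(c,tip)-[u0,v0])*5)
    o=np.hstack(out)[:,:,::-1]; o=np.clip(o.astype(float)*[1.4],0,255).astype(np.uint8); cv2.imwrite(f"pics/{name}.png",o)
look(sys.argv[1])
E
python3 look.py tip2
```

```text
tip [ 0.7064 -0.0498  0.1293] t 5.3167 F [-0.2317  0.1159 -2.755 ] tcp [ 0.5301 -0.0351  0.1418] [-179.971    -0.1011  175.2397]
crop 249 218 tip px rel*5 [203.5841 325.7399]
crop 231 64 tip px rel*5 [200.1924 261.966 ]
```

View pics/tip2.png

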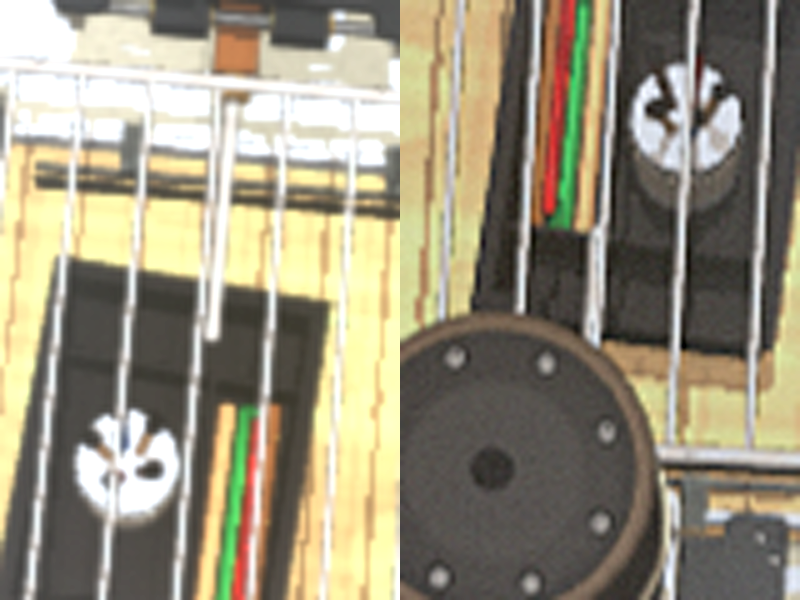

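The rod end is in the front slot (scene crop (212,338)), between the rim at about v=295 and the partition at about v=370, and slightly left of centre as wanted. I'll lower it now.

Request:
step_arm:
  plan:
    - [0, 0, 0.03, 0, 15]
    - [0, 0, 0.06, 0, 15]
    - [0, 0, 0.09, 0, 15]
    - [0, 0, 0.115, 0, 15]
    - [0, 0, 0.125, 0, 15]
    - [0, 0, 0.125, 0, 15]

```text
time_s: 5.82
tcp_pos: [0.5297, -0.0349, 0.1104]
eef_rot: [-180.0, -0.1, 175.3]
contact_force: [0.2, -0.6, -1.9]
gripper_width: 0.0238
gripper_force: 40.0
```

```bash
python3 - <<'E'
from h import *
S=cam("scene"); st=r.get_state();go(st["tcp_pos"],175.35)
o=np.array([.598,.0602]); R=np.array([[.9967,-.0811],[.0811,.9967]])
for p in [(295,257.2),(295,255),(295,252),(295,248)]:
  for z in (.071,.075,.05): print(p,z,R@(onz(S,p,z)[:2]-o))
E
```

```text
t5.82 [ 0.5297 -0.0349  0.1104] [-179.9719   -0.0843  175.2809] F [ 0.1766 -0.5934 -1.9058] w0.0238 shares [0. 0. 0.] turn -0.001150954443002187
(295, 257.2) 0.071 [ 0.0318 -0.0919]
(295, 257.2) 0.075 [ 0.0327 -0.092 ]
(295, 257.2) 0.05 [ 0.027  -0.0917]
(295, 255) 0.071 [ 0.0255 -0.0925]
(295, 255) 0.075 [ 0.0264 -0.0925]
(295, 255) 0.05 [ 0.0206 -0.0922]
(295, 252) 0.071 [ 0.0168 -0.0932]
(295, 252) 0.075 [ 0.0178 -0.0932]
(295, 252) 0.05 [ 0.0118 -0.0929]
(295, 248) 0.071 [ 0.0052 -0.0942]
(295, 248) 0.075 [ 0.0062 -0.0942]
(295, 248) 0.05 [-0.     -0.0939]
```

Request:
step_arm:
  plan:
    - [0.015, 0, 0, 0, 15]
    - [0.03, 0, 0, 0, 15]
    - [0.045, 0, 0, 0, 15]
    - [0.055, 0, 0, 0, 15]
    - [0.065, 0, 0, 0, 15]
    - [0.075, 0, 0, 0, 15]
    - [0.085, 0, 0, 0, 15]
    - [0.095, 0, 0, 0, 15]
    - [0.105, 0, 0, 0, 15]
    - [0.115, 0, 0, 0, 15]
    - [0.125, 0, 0, 0, 15]
    - [0.135, 0, 0, 0, 15]

```text
time_s: 6.82
tcp_pos: [0.4968, -0.0318, 0.1114]
eef_rot: [180.0, 0.0, 175.3]
contact_force: [3.4, -1.2, -3.2]
gripper_width: 0.0237
gripper_force: 40.0
```

Request:
step_arm:
  plan:
    - [0.01, 0, 0, 0, 15]
    - [0.02, 0, 0, 0, 15]
    - [0.03, 0, 0, 0, 15]
    - [0.04, 0, 0, 0, 15]
    - [0.045, 0, 0, 0, 15]

```text
time_s: 7.23
tcp_pos: [0.4853, -0.031, 0.1114]
eef_rot: [180.0, 0.0, 175.3]
contact_force: [3.7, -0.1, -1.5]
gripper_width: 0.0235
gripper_force: 40.0
```

```bash
python3 look.py tip3
```

```text
tip [ 0.6616 -0.0455  0.0989] t 7.3333 F [ 2.5074 -0.5947 -2.2863] tcp [ 0.4852 -0.031   0.1114] [-179.9986   -0.0125  175.2977]
crop 249 218 tip px rel*5 [210.6873 254.4512]
crop 231 64 tip px rel*5 [196.1386 365.569 ]
```

View pics/tip3.png

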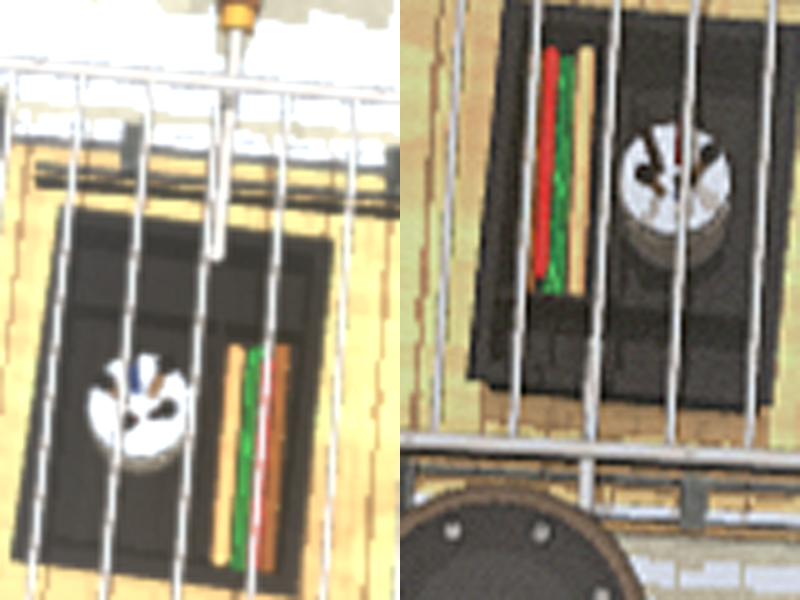

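The tote followed upright and is now within about 1.5° of the strip (front edge (62,210)–(332,240) in the crop, strip slope about 4.8°). It has about 30 mm to go.

Request:
step_arm:
  plan:
    - [0.01, 0, 0, 0, 15]
    - [0.02, 0, 0, 0, 15]
    - [0.03, 0, 0, 0, 15]
    - [0.04, 0, 0, 0, 15]
    - [0.05, 0, 0, 0, 15]
    - [0.06, 0, 0, 0, 15]
    - [0.07, 0, 0, 0, 15]
    - [0.08, 0, 0, 0, 15]

```text
time_s: 8.0
tcp_pos: [0.4654, -0.0293, 0.1113]
eef_rot: [180.0, 0.0, 175.3]
contact_force: [2.7, -0.9, -1.4]
gripper_width: 0.0235
gripper_force: 40.0
```

```bash
cat > f.py <<'E'
from h import *
def avg(n=8):
    F=[];P=[]
    for i in range(n):
        im=eyes.capture("scene"); s=r.get_state(); F.append(s["contact_force"]);P.append(s["tcp_pos"])
    print("t%.2f"%s["time_s"],"F",np.mean(F,0),"sd",np.std(F,0),"P",np.mean(P,0),"yaw",s["eef_rot"])
    return im
def edge(im,n=None):
    "front rim line of black tote in the scene view: first dark px below strip, by column"
    S=cam("scene"); o=np.array([.598,.0602]); R=np.array([[.9967,-.0811],[.0811,.9967]])
    g=cv2.cvtColor(im,cv2.COLOR_RGB2GRAY).astype(int); print(g[245:272,[268,275,283,300,308]].T)
if __name__=="__main__":
    im=avg(); cv2.imwrite("pics/last.png",im[:,:,::-1])
E
python3 f.py
```

```text
t8.40 F [ 1.5444 -0.2985 -1.3574] sd [1.0058 0.4708 0.2923] P [ 0.465  -0.0294  0.1112] yaw [-179.9849   -0.0616  175.281 ]
```

Request:
step_arm:
  plan:
    - [0.005, 0, 0, 0, 15]
    - [0.01, 0, 0, 0, 15]
    - [0.015, 0, 0, 0, 15]
    - [0.02, 0, 0, 0, 15]

```text
time_s: 8.73
tcp_pos: [0.4606, -0.0289, 0.1113]
eef_rot: [-180.0, 0.0, 175.3]
contact_force: [3.5, -1.1, -3.3]
gripper_width: 0.0239
gripper_force: 40.0
```

Request:
step_arm:
  plan:
    - [0.005, 0, 0, 0, 15]
    - [0.01, 0, 0, 0, 15]
    - [0.015, 0, 0, 0, 15]

```text
time_s: 8.98
tcp_pos: [0.4567, -0.0286, 0.1113]
eef_rot: [180.0, -0.0, 175.3]
contact_force: [3.3, -0.1, -3.4]
gripper_width: 0.0236
gripper_force: 40.0
```

```bash
python3 f.py
```

```text
t9.38 F [ 1.8893 -0.2067 -2.3991] sd [0.5509 0.4137 0.4445] P [ 0.4566 -0.0287  0.1112] yaw [-179.9914   -0.0331  175.2847]
```

Request:
step_arm:
  plan:
    - [0.004, 0, 0, 0, 15]
    - [0.008, 0, 0, 0, 15]

```text
time_s: 9.55
tcp_pos: [0.4551, -0.0284, 0.1113]
eef_rot: [180.0, 0.0, 175.3]
contact_force: [4.1, 0.5, -3.8]
gripper_width: 0.0238
gripper_force: 40.0
```

Request:
step_arm:
  plan:
    - [0.004, 0, 0, 0, 15]
    - [0.008, 0, 0, 0, 15]

```text
time_s: 9.72
tcp_pos: [0.4532, -0.0282, 0.1114]
eef_rot: [180.0, 0.0, 175.3]
contact_force: [5.2, -1.4, -3.7]
gripper_width: 0.0239
gripper_force: 40.0
```

```bash
python3 f.py; python3 - <<'E'
import cv2,numpy as np
im=cv2.imread("pics/last.png")[240:290,250:330]
cv2.imwrite("pics/e1.png",np.clip(cv2.resize(im,(800,500),interpolation=cv2.INTER_CUBIC)*1.0,0,255).astype(np.uint8))
E
```

```text
t10.12 F [ 3.9215 -0.829  -3.3298] sd [0.4916 0.5466 0.5453] P [ 0.4531 -0.0282  0.1114] yaw [179.9965   0.0098 175.2942]
```

View pics/e1.png

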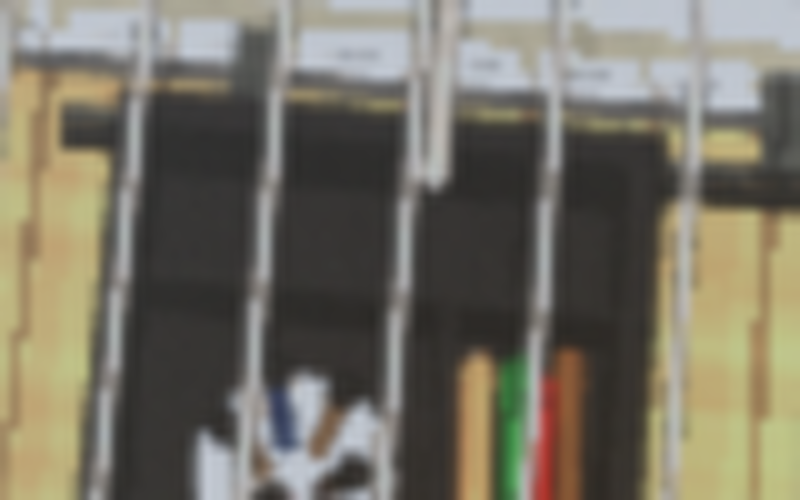

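The rim line (120,92)–(665,140) now runs parallel to the ledge line (both about 5.0°). The force is starting to rise, so the tote is touching the padding. I'll pull a little more.

Request:
step_arm:
  plan:
    - [0.003, 0, 0, 0, 15]
    - [0.006, 0, 0, 0, 15]

```text
time_s: 10.28
tcp_pos: [0.4519, -0.0281, 0.1114]
eef_rot: [180.0, 0.0, 175.3]
contact_force: [6.4, -1.9, -3.3]
gripper_width: 0.0239
gripper_force: 40.0
```

```bash
python3 f.py
```

```text
t10.68 F [ 5.591  -1.148  -4.3603] sd [0.2985 0.4128 0.5105] P [ 0.4518 -0.0281  0.1114] yaw [179.9917   0.0406 175.2938]
```

Request:
step_arm:
  plan:
    - [0.002, 0, 0, 0, 15]
    - [0.003, 0, 0, 0, 15]
    - [0.003, 0, 0, 0, 15]
    - [-0.005, 0, 0, 0, 15]
    - [-0.02, 0, 0, 0, 15]
    - [-0.04, 0, 0, 0, 15]
    - [-0.05, 0, 0, 0, 15]
    - [-0.05, 0, 0, 0, 15]

```text
time_s: 11.35
tcp_pos: [0.4642, -0.0293, 0.1111]
eef_rot: [-180.0, -0.0, 175.3]
contact_force: [0.1, -1.1, -1.1]
gripper_width: 0.0237
gripper_force: 40.0
```

```bash
python3 f.py; python3 - <<'E'
import cv2,numpy as np
from h import *
a=cv2.imread("pics/last.png")[240:290,250:330]
t=cv2.cvtColor(eyes.capture("top"),cv2.COLOR_RGB2BGR); cv2.imwrite("pics/lt.png",t)
u,v=proj(cam("top"),[.66,-.05,.115]).astype(int);b=t[v-25:v+25,u-40:u+40]; print(u-40,v-25)
up=lambda x:cv2.resize(x,(480,300),interpolation=cv2.INTER_CUBIC)
cv2.imwrite("pics/e2.png",np.vstack([up(a),np.clip(up(b)*1.4,0,255).astype(np.uint8)]))
E
```

```text
t11.75 F [ 0.0323 -0.0636 -1.9899] sd [0.448  0.3953 0.5831] P [ 0.4637 -0.0293  0.1112] yaw [179.9974  -0.0005 175.2889]
231 111
```

View pics/e2.png

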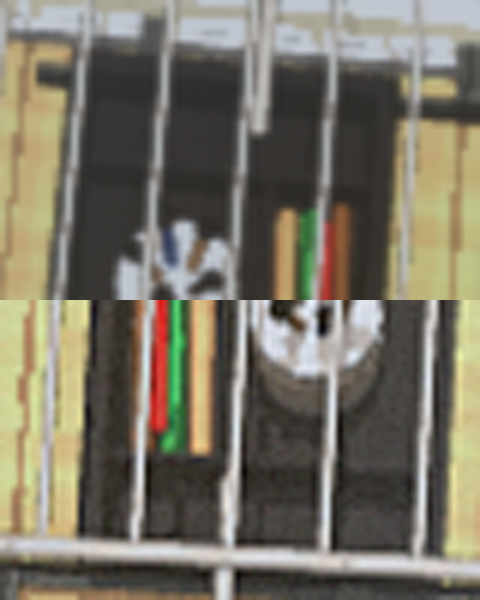

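The hook is free of the rim (rod end (260,130) in the crop), and the tote front still sits over the strip. I'll check squareness numerically.

```bash
cat > sq.py <<'E'
from h import *
S=cam("scene"); im=cv2.imread("pics/last.png"); hsv=cv2.cvtColor(im,cv2.COLOR_BGR2HSV)
dark=cv2.morphologyEx(((hsv[...,2]<90)).astype(np.uint8),cv2.MORPH_CLOSE,np.ones((3,7)))
n,l,st,c=cv2.connectedComponentsWithStats(dark); k=l[275,283]; print(st[k])
m=l==k
def fit(P):
    P=np.array(P)
    for _ in range(4):
        vx,vy,x,y=cv2.fitLine(P.astype(np.float32),cv2.DIST_HUBER,0,.01,.01).ravel(); d=np.abs((P-[x,y])@[-vy,vx]); P=P[d<1.0]
    w=[onz(S,p,.115)[:2] for p in ((x-20*vx,y-20*vy),(x+20*vx,y+20*vy))]; q=w[1]-w[0]; return len(P),np.degrees(np.arctan(q[1]/q[0])) , (np.degrees(np.arctan(-q[0]/q[1]))),w
print("right",fit([(np.where(m[v])[0].max(),v) for v in range(265,315)])); print("left",fit([(np.where(m[v])[0].min(),v) for v in range(265,315)]))
print("rear",fit([(u,np.where(m[:,u])[0].max()) for u in range(258,302)])); print("front",fit([(u,np.where(m[:,u])[0].min()) for u in range(265,312)]))
E
python3 sq.py
```

```text
[ 256  244  132   80 3373]
right (49, np.float64(-4.485731837313559), np.float64(85.51426816268645), [array([0.7746, 0.0085]), array([0.6673, 0.0169])])
left (49, np.float64(-4.742865028054599), np.float64(85.2571349719454), [array([ 0.7754, -0.132 ]), array([ 0.6684, -0.1231])])
rear (44, np.float64(85.48919312027597), np.float64(-4.510806879724024), [array([ 0.7971, -0.1286]), array([ 0.8054, -0.0235])])
front (41, np.float64(83.64777665112916), np.float64(-6.352223348870837), [array([ 0.6056, -0.1031]), array([0.6178, 0.0062])])
```

Every rim edge gives the tote a yaw of about -4.6°, the same as the rack, so it is square. Now I'll lift the hook out and retreat.

Request:
step_arm:
  plan:
    - [0, 0, -0.03, 0, 15]
    - [0, 0, -0.07, 0, 15]
    - [0, 0, -0.11, 0, 15]
    - [0, 0, -0.13, 0, 15]
    - [0, 0, -0.13, 0, 15]
    - [0.05, 0, -0.13, 0, 15]
    - [0.12, 0, -0.13, 0, 15]
    - [0.18, -0.05, -0.13, 0, 15]
    - [0.21, -0.13, -0.13, 0, 15]
    - [0.24, -0.24, -0.13, 0, 15]
    - [0.27, -0.36, -0.13, 0, 15]
    - [0.27, -0.38, -0.13, 0, 15]

```text
time_s: 12.8
tcp_pos: [0.3856, -0.1205, 0.1431]
eef_rot: [-180.0, -0.1, 175.2]
contact_force: [-0.0, 0.1, -2.9]
gripper_width: 0.0236
gripper_force: 40.0
```

```bash
python3 -c "
from h import *
go([.355,-.251,.1425],175.3);go([.4544,-.3209,.1425],170.5)"
```

```text
t12.80 [ 0.3856 -0.1205  0.1431] [-179.9872   -0.123   175.2233] F [-0.0216  0.0517 -2.8702] w0.0236 shares [ 0.0785 -0.5303  0.0027] turn -0.0012781570917383077
t12.80 [ 0.3856 -0.1205  0.1431] [-179.9872   -0.123   175.2233] F [-0.0216  0.0517 -2.8702] w0.0236 shares [-0.341  -0.7758  0.0018] turn 0.07872184290826188
```

Request:
step_arm:
  plan:
    - [0.01, -0.09, 0, 0, 15]
    - [0.03, -0.2, 0, 0, 15]
    - [0.05, -0.32, 0, 0, 15]
    - [0.07, -0.43, 0, 0, 15]
    - [0.06, -0.53, 0, 0.02, 15]
    - [0.0, -0.62, 0, 0.05, 15]
    - [-0.1, -0.7, 0, 0.079, 15]
    - [-0.2, -0.75, 0, 0.079, 15]
    - [-0.29, -0.776, 0, 0.079, 15]
    - [-0.335, -0.776, 0, 0.079, 15]
    - [-0.341, -0.776, 0, 0.079, 15]
    - [-0.341, -0.776, 0, 0.079, 15]

```text
time_s: 13.8
tcp_pos: [0.4573, -0.318, 0.1428]
eef_rot: [180.0, -0.1, 170.5]
contact_force: [-0.2, -0.0, -2.1]
gripper_width: 0.0239
gripper_force: 40.0
```

Request:
step_arm:
  plan:
    - [0, 0, 0, 0, 15]
    - [0, 0, 0, 0, 15]

```text
time_s: 13.97
tcp_pos: [0.4568, -0.318, 0.1438]
eef_rot: [180.0, -0.0, 170.6]
contact_force: [-0.4, 0.1, -2.3]
gripper_width: 0.0237
gripper_force: 40.0
```

```bash
python3 -c "
from h import *
go([.4544,-.3209,.048],170.5)"
```

```text
t13.97 [ 0.4568 -0.318   0.1438] [179.9837  -0.0236 170.5666] F [-0.4127  0.0604 -2.2856] w0.0237 shares [ 0.0074 -0.0132  0.3834] turn 0.0011106924501381361
```

Request:
step_arm:
  plan:
    - [0.004, -0.013, 0, 0.001, 15]
    - [0.004, -0.013, 0.08, 0.001, 15]
    - [0.004, -0.013, 0.16, 0.001, 15]
    - [0.004, -0.013, 0.22, 0.001, 15]
    - [0.004, -0.013, 0.26, 0.001, 15]
    - [0.004, -0.013, 0.29, 0.001, 15]
    - [0.004, -0.013, 0.29, 0.001, 15]

```text
time_s: 14.55
tcp_pos: [0.4554, -0.3215, 0.0702]
eef_rot: [180.0, -0.1, 170.5]
contact_force: [-0.1, 0.2, -1.9]
gripper_width: 0.0237
gripper_force: 40.0
```

```bash
python3 -c "
from h import *
go([.4558,-.3211,.048],170.5)"
```

```text
t14.55 [ 0.4554 -0.3215  0.0702] [179.98    -0.1069 170.4819] F [-0.0951  0.236  -1.8922] w0.0237 shares [-0.0014  0.0016  0.0889] turn -0.0003008603455479412
```

Request:
step_arm:
  plan:
    - [-0.001, 0.002, 0.02, 0, 15]
    - [-0.001, 0.002, 0.04, 0, 15]
    - [-0.001, 0.002, 0.06, 0, 15]
    - [-0.001, 0.002, 0.075, 0, 15]
    - [-0.001, 0.002, 0.087, 0, 15]
    - [-0.001, 0.002, 0.087, 0, 15]
    - [-0.001, 0.002, 0.087, 0, 15]

```text
time_s: 15.13
tcp_pos: [0.4566, -0.3213, 0.0495]
eef_rot: [-180.0, -0.0, 170.5]
contact_force: [-0.1, 0.2, -1.5]
gripper_width: 0.0242
gripper_force: 40.0
```

```bash
python3 f.py
```

```text
t15.53 F [ 0.0846  0.0538 -1.978 ] sd [0.3734 0.5517 0.6493] P [ 0.4568 -0.3213  0.0498] yaw [-179.9977    0.0174  170.4898]
```

Request:
step_arm:
  plan:
    - [0, 0, 0.004, 0, 15]
    - [0, 0, 0.008, 0, 15]
    - [0, 0, 0.01, 0, 15]
    - [0, 0, 0.01, 0, 15]

```text
time_s: 15.87
tcp_pos: [0.4567, -0.3213, 0.0475]
eef_rot: [-180.0, 0.0, 170.5]
contact_force: [-1.3, 2.2, 3.5]
gripper_width: 0.0238
gripper_force: 40.0
```

```bash
python3 f.py
```

```text
t16.27 F [-1.7299  1.6795  5.237 ] sd [0.3806 0.5638 0.5925] P [ 0.4567 -0.3213  0.0475] yaw [-179.9932    0.0166  170.4958]
```

Seated: the rest now pushes back. I'll open the fingers and go up.

Request:
step_arm:
  plan:
    - [0, 0, 0, 0, 30]
    - [0, 0, 0, 0, 50]
    - [0, 0, 0, 0, 87]
    - [0, 0, 0, 0, 87]
    - [0, 0, 0, 0, 87]
    - [0, 0, 0, 0, 87]
    - [0, 0, 0, 0, 87]
    - [0, 0, 0, 0, 87]
    - [0, 0, 0, 0, 87]
    - [0, 0, 0, 0, 87]

```text
time_s: 17.1
tcp_pos: [0.4567, -0.3213, 0.0471]
eef_rot: [-180.0, 0.0, 170.5]
contact_force: [0.3, -0.3, -0.1]
gripper_width: 0.0833
gripper_force: 0.0
```

Request:
step_arm:
  plan:
    - [0, 0, -0.04, 0, 87]
    - [0, 0, -0.12, 0, 87]
    - [0, 0, -0.25, 0, 87]
    - [0, 0, -0.4, 0, 87]
    - [0, 0, -0.55, 0, 87]
    - [0.05, 0, -0.7, 0, 87]
    - [0.1, 0, -0.8, 0, 87]
    - [0.1, 0, -0.8, 0, 87]
    - [0.1, 0, -0.8, 0, 87]

```text
time_s: 17.85
tcp_pos: [0.4323, -0.3173, 0.2499]
eef_rot: [-180.0, 0.3, 170.5]
contact_force: [-0.2, 0.8, -0.4]
gripper_width: 0.0868
gripper_force: 0.0
```

```bash
python3 f.py; python3 sq.py; python3 - <<'E'
from h import *
w=cv2.cvtColor(eyes.capture("wrist"),cv2.COLOR_RGB2BGR); s=cv2.imread("pics/last.png")
cv2.imwrite("pics/end.png",np.hstack([cv2.resize(w,(400,300)),cv2.resize(s[160:385,170:470],(400,300))]))
E
```

```text
t18.25 F [-0.0605  0.1156 -0.3064] sd [0.2849 0.3469 0.4608] P [ 0.4317 -0.3169  0.2464] yaw [179.9865  -0.1054 170.4923]
[ 256  247  132   77 3317]
right (49, np.float64(-4.321223991581006), np.float64(85.678776008419), [array([0.7746, 0.0085]), array([0.6673, 0.0166])])
left (50, np.float64(-4.5321662172871715), np.float64(85.46783378271283), [array([ 0.7749, -0.1316]), array([ 0.6678, -0.1231])])
rear (44, np.float64(85.17045229716443), np.float64(-4.829547702835577), [array([ 0.7966, -0.1286]), array([ 0.8055, -0.0235])])
front (42, np.float64(83.8373606088312), np.float64(-6.162639391168801), [array([ 0.6053, -0.1074]), array([0.6171, 0.0019])])
```

View pics/end.png

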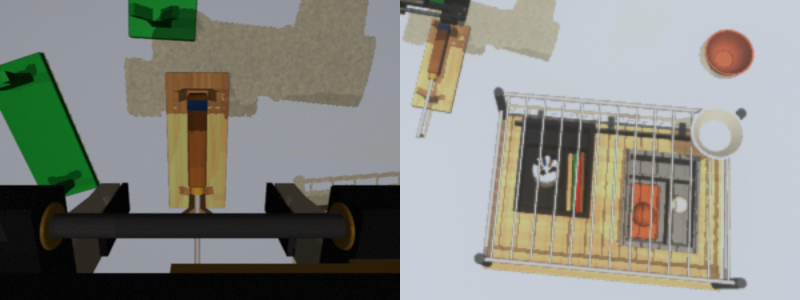

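The hook lies in both notches (handle at (197,140), rod at (197,200)). The tote stands square at the strip, the tin is upright, and the bowl and grey tote look undisturbed.

```bash
python3 -c "
from plant import workorder
print(workorder.close_job())"
```

```text
the job is handed in; nothing more can be done
None
```

The black tote now sits square against the stop strip, pressed an estimated 3 mm into the padding, the hook is back in the notches of its rest, and I handed the job in at about 18 s.

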